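# Balance and close a fixed-angle centrifuge rotor

### The arm

A 6-joint arm with a two-finger parallel gripper is mounted at the origin on a cart in front of the work surface, level with it; the furniture and walls round the work are solid. World frame = base frame: x ahead of the robot, y to its left, z up, the work surface at z = 0. Lengths are in m, angles in rad, forces in N, time in s.
With the tool pointing down it reaches from about 0.3 to 0.875 m from the base axis. Payload 6.4 kg.
Tool frame: the origin (TCP) lies between the finger pads; the fingertips stand nose_length ahead of it and the grasp point (between the pads) lies 2 mm behind it (nose_length is the distance from the TCP to the fingertips, in m); z points along the fingers, y is the line along which they close (so a half turn about z gives the same grasp; the last joint's range is limited). The gripper opens to 85 mm and grips with 20 to 120 N. Pads are 22 mm wide; open, the fingers measure 114 mm over their backs; the gripper's body (76 mm by 85 mm) begins 54 mm behind the grasp point. The pads swing forward as they close: fully open they stand 13 mm farther back than shut.
Start: joints at [1.132, 0.181, 1.607, -0, 1.354, -0.206], TCP at [0.133, 0.56, 0.248] pointing down, gripper open.
Joint ranges: [-2.99, 2.99], [-0.89, 2.07], [0.3, 2.58], [-1.14, 4.28], [0, 2.63], [-3.12, 3.12]. Speed limits (rad/s): [2.57, 2.57, 3.01, 3.14, 3.14, 3.14].

### API

Orientations are given as [roll, pitch, yaw] about the fixed x, y, z axes, in that order (R = Rz(yaw) Ry(pitch) Rx(roll)).
In Python, from workcell import get_state, snapshot, calibration, sign_off, nose_length gives the robot as it stands. The module is installed in compiled form; this text tells all that it offers.
- The arm moves only by the shell command python3 -m inch 'ROWS'. ROWS is JSON, a list of rows, each an object with "fingers": the closure, from -1 (fully open) to 1 (shut); "delta_pos": the shift along the tool's x, y, z in mm, a list of three; "twist": the turn about the tool's z in degrees. In form: [{"fingers": fingers, "delta_pos": [tx, ty, tz], "twist": twist}, ...]. A call has 1 to 20 rows; each row shifts and turns the commanded pose from where the row before left it, along the tool's axes as they then stand; what a row does not reach is not made up. A row lasts 1/8 s, in which the tool goes at most 62.5 mm and 10.7 degrees, less where a joint would pass 70% of its speed; a pose out of reach is approached as far as the arm can. A call with a gripper value outside its range is refused whole. The fingers move at their own pace and stop on an object; the grip force is fixed at half the most. Time passes only in rows, so rows that do not move let the fingers close. It gives the time, the measured TCP pose, the force, the opening and the grip force at its end, in the units of the state.
- get_state(): the state, without advancing time (a new reading comes with each control period).
- snapshot(name): name is "scene" or "top" or "wrist"; returns (picture, depth): 420x560x3 uint8, blue, green, red; 420x560 float32, m along the optical axis (not along the pixel's ray), 0 where there is no reading.
- calibration(name): a dict with "fx", "fy", "cx", "cy" (pixels), "D" ([k1, k2, p1, p2, k3] as OpenCV has them; the pictures are not rectified), "origin" and "orientation" of the camera in the world; the wrist camera has in their place "tool_from_camera" (4x4, takes a point from camera to tool coordinates, whose origin is the TCP and whose axes are the flange's). Camera axes: x right, y up, looking along -z (the intrinsics and any distortion apply to the point x, -y, -z); pixel columns grow to the right and rows downward; lengths in m; the calibration is good to about 2 mm. A picture is of the moment at which its call begins: read the wrist's pose just before it. calibration takes no time and is no camera call.
- sign_off(): hands the job in; it is judged then, once.
The state is a dict: "time": time; "joint_pos": joint angles; "joint_velocities": joint speeds; "effort": joint torques, N m; "ee_pos": TCP position; "tcp_rot": TCP orientation; "wrist_force": force on the tool from outside, world axes, zero at the start; "moment": the same for the moment, N m; "finger_gap": finger opening in m; "grasp_force": force on a finger pad.
Only numpy, scipy, OpenCV 4.12 (cv2) and the standard library are available. Lean on these libraries where they do the work, as an engineer would, in place of code of your own. Each camera call takes 0.05 s, during which the arm holds its last target. There are 200 camera calls.

### The job

Get the rotor ready to spin: take the long capped tube from the rack and slide it into the rotor bore directly opposite the tube that is already loaded, until it rests on the rubber cushion at the bottom. The cushions differ in thickness and cannot be seen, so feel for it: do not force the tube, and do not let it drop. Then put the rotor lid on so that it sits flat and fully down on its seat, leaving the short tube where it stands.

Things in the scene. Friction and masses are not known exactly. Their poses are not given: they have to be found in the camera images.
- long_tube: the long white plastic tube to load; it starts upright in the rack beside a shorter one with the same cap. 105 mm long over all: body 16.5 mm in diameter, its lowest 20 mm tapering to a 6 mm flat tip; grey knurled screw cap 22 mm in diameter and 15 mm high on top. Origin at the centre of the tip, z along the tube towards the cap (cap from z = 90 to 105 mm)
- short_tube: the shorter tube (80 mm over all, same diameters and cap) in another hole of the rack; it does not match the loaded one and stays where it is. Origin at the centre of its tip, z towards the cap
- tube_rack: white plastic rack, 66 x 136 x 70 mm, fixed, two rows of five 18 mm holes; origin under its centre, y along its length. Tubes stand on its lower shelf, 11 mm above the bench; the top plate is at z = 64 to 70 mm
- rotor: dark metal fixed-angle rotor, 220 mm in diameter, on a low stand; turns stiffly about its vertical axis (0.15 N m). Origin on the axis at its underside, 22 mm above the bench, z up. Its top is a dish 148 mm across, sloping up outwards at 30 degrees, with six bores 60 degrees apart: mouth centres 55 mm from the axis, 82 mm above the origin. The hub in the middle reaches z = 80 mm
- opposite_bore: empty bore straight across the rotor from the loaded one. Origin at its mouth's centre; z points up out of the bore along its axis, 30 degrees from vertical towards the rotor axis; x outwards and up, y tangential. 18 mm in diameter; the face round the mouth is square to the axis. A rubber cushion fills its end: its top, where the tip comes to rest, lies 54 to 76 mm down the axis from the mouth
- loaded_tube: the tube already in the rotor, same as the long tube, resting on its own cushion and leaning inwards; origin at its tip, z towards its cap
- rotor_lid: aluminium rotor lid, an upside-down bowl 170 mm in diameter with a black knob; lies on the bench knob up. Origin at the centre of its lower rim, z up. Skirt inside diameter 164 mm; top of the bowl at z = 52 mm (49 inside); knob 32 mm in diameter, z = 58 to 80 mm. Seated, its rim rests on the seat, concentric with the rotor, turned anyhow; it clears the caps of tubes that are home
- lid_seat (a point): on the rotor's axis at the height of the flat seat for the lid's rim (85 mm above the rotor's origin). Inside the seat a tapered collar rises 8 mm: outside diameter 160 mm at its foot, 156 mm at its top; the lid's skirt goes over it
Things that resemble listed ones, but are neither listed nor needed, are in the scene too. Leave any pink look-alike of the long_tube alone.

How it is judged:
By the outcome, as a careful person would: the job done as asked, in the order asked, and still so for the second after the job is handed in, with the robot touching nothing.
It also fails if it takes over 54 s, if anything falls off the work surface, if the arm or the gripper's body presses on something with over 40 N, if the wrist force passes 120 N, or if a joint passes its speed limit or range.

## Working session

There is one attempt and no reset: what is moved stays moved. The work goes in short steps, Python scripts to look and compute and a shell command to move; the robot and the scene stay as the last step left them, time stands still between calls to the robot, and variables do not carry over. Pictures are saved under pics/ and viewed, at most 10 in all, crops included, and the job is handed in when it is done.

```bash
mkdir -p pics
cat > h.py <<'E'
import numpy as np, cv2
from scipy.spatial.transform import Rotation as R
from workcell import *
def snap(n):
    s=get_state(); im,d=snapshot(n); c=calibration(n)
    if 'origin' in c:
        T=np.eye(4); o=np.array(c['orientation'])
        T[:3,:3]=o if o.shape==(3,3) else R.from_euler('xyz',o).as_matrix(); T[:3,3]=c['origin']
    else:
        t=np.eye(4); t[:3,:3]=R.from_euler('xyz',s['tcp_rot']).as_matrix(); t[:3,3]=s['ee_pos']; T=t@np.array(c['tool_from_camera'])
    K=np.array([[c['fx'],0,c['cx']],[0,c['fy'],c['cy']],[0,0,1]]); D=np.array(c['D'],float)
    v,u=np.mgrid[:420,:560]
    p=cv2.undistortPoints(np.stack([u,v],-1).reshape(-1,1,2).astype(float),K,D).reshape(420,560,2)
    P=np.stack([p[...,0]*d,-p[...,1]*d,-d],-1)@T[:3,:3].T+T[:3,3]
    P[d<=0]=np.nan
    return im,P,T,K,D
E
python3 - <<'E'
from h import *
s=get_state(); print(s, nose_length if not callable(nose_length) else nose_length())
for n in['scene','top','wrist']:
    im,P,T,K,D=snap(n); cv2.imwrite(f'pics/{n}0.png',im); np.savez(f'{n}0.npz',im=im,P=P,T=T,K=K,D=D); print(n,T[:3,3],T[:3,2],K[0,0])
E
```

```text
{'time': 0.0, 'joint_pos': array([ 1.13168251e+00,  1.81538102e-01,  1.60798550e+00, -1.12447243e-05,
        1.35376522e+00, -2.06284788e-01]), 'joint_velocities': array([ 2.01605693e-04, -1.84951952e-03, -5.45429794e-04, -7.31755097e-05,
       -1.79708839e-03,  1.57754603e-04]), 'effort': array([-1.91710496e-03, -4.44874656e+01, -3.51331723e+01, -3.39541239e-04,
        9.02269618e-03, -2.98328359e-06]), 'ee_pos': array([0.13242984, 0.55902556, 0.24739664]), 'tcp_rot': array([-3.13993020e+00, -3.36672224e-04,  2.90876578e+00]), 'wrist_force': array([ 0.11087304, -0.25830407, -1.36230552]), 'moment': array([-0.00821496,  0.02015386, -0.03357539]), 'grasp_force': 0.0, 'finger_gap': 0.0854914155879796} 0.017
scene [-0.12491242 -0.84688159  0.86795889] [-0.49543998 -0.64688793  0.57971996] 543.0653865532908
top [0.24201553 0.02788395 1.35637962] [-0.20796886  0.01402271  0.97803493] 502.46132719459973
wrist [0.06842879 0.57448502 0.37251706] [-0.25420165  0.06145029  0.96519707] 299.89447327865514
```

View pics/scene0.png

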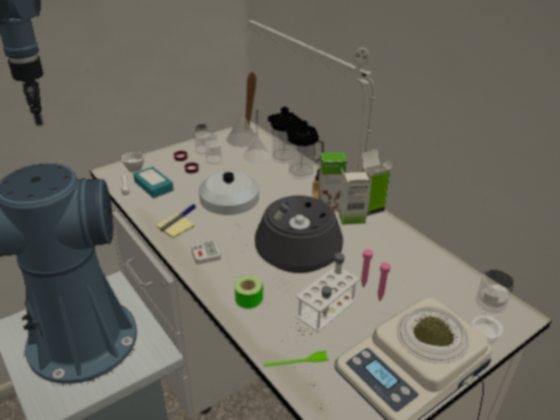

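View pics/top0.png

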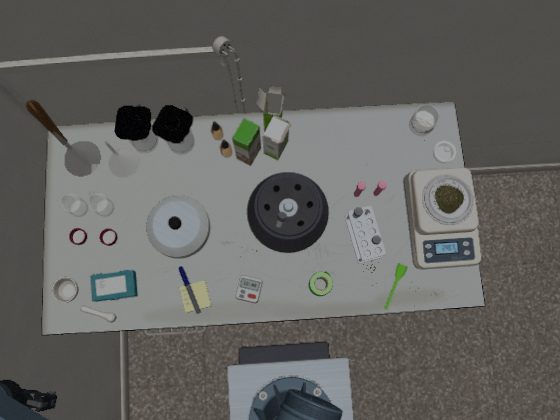

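Scene shows the rack at (328,295) with grey caps at (339,258) and (326,293), and the rotor at (300,228). It also shows the lid at (228,190) and pink look-alikes at (366,262) and (383,275). In the top view the caps are at (357,212) and (376,239), the rotor at (288,212) and the lid at (178,226). Candidates for the long tube are those two grey caps and the two pink tubes (excluded). I'll measure cap heights and check a crop.

Run:
```python
from h import *
z=np.load('top0.npz'); P=z['P']; im=z['im']
g=lambda u,v:np.round(P[v,u],4)
for n,(u,v) in dict(capA=(357,212),capB=(376,239),hub=(288,208),knob=(175,223),lid=(190,235),bench=(230,250),pink1=(360,189),pink2=(380,187)).items(): print(n,g(u,v))
# rack top, lid knob, etc by height within regions
def reg(xr,yr,zr):
    m=(P[...,0]>xr[0])&(P[...,0]<xr[1])&(P[...,1]>yr[0])&(P[...,1]<yr[1])&(P[...,2]>zr[0])&(P[...,2]<zr[1]);return P[m]
for n,(u,v) in dict(A=(357,212),B=(376,239)).items():
    c=P[v,u]; q=reg((c[0]-.02,c[0]+.02),(c[1]-.02,c[1]+.02),(c[2]-.006,c[2]+.01)); print(n,len(q),q.mean(0),cv2.minEnclosingCircle(q[:,:2].astype(np.float32)))
c=P[223,175]; q=reg((c[0]-.03,c[0]+.03),(c[1]-.03,c[1]+.03),(.068,.09)); print('knob',len(q),q.mean(0),cv2.minEnclosingCircle(q[:,:2].astype(np.float32)))
a=cv2.resize(im[150:290,235:395],None,fx=5,fy=4.28,interpolation=cv2.INTER_CUBIC)
z=np.load('scene0.npz');b=cv2.resize(z['im'][190:340,250:410],None,fx=5,fy=4,interpolation=cv2.INTER_CUBIC)
a=np.clip(cv2.resize(im[165:270,240:400],(800,525),interpolation=cv2.INTER_CUBIC)*1.5,0,255).astype(np.uint8)
b=cv2.resize(z['im'][185:335,245:415],(680,600),interpolation=cv2.INTER_CUBIC)
cv2.imwrite('pics/ca.png',a);cv2.imwrite('pics/cb.png',b)
```

```text
capA [ 0.5084 -0.1986  0.1197]
capB [ 0.441  -0.2458  0.0899]
hub [ 0.5352 -0.026   0.099 ]
knob [0.5196 0.2694 0.0787]
lid [0.4902 0.2354 0.0528]
bench [0.4513 0.1358 0.0015]
pink1 [ 0.5722 -0.2156  0.1034]
pink2 [ 0.5734 -0.2675  0.1063]
A 54 [ 0.51164196 -0.20189356  0.11715982] ((0.511972188949585, -0.20220503211021423), 0.011491287499666214)
B 66 [ 0.44060285 -0.2459163   0.09100187] ((0.44152921438217163, -0.2465638518333435), 0.011906533502042294)
knob 136 [0.52137478 0.27011199 0.0798804 ] ((0.5221088528633118, 0.27042365074157715), 0.017188863828778267)
```

View pics/ca.png

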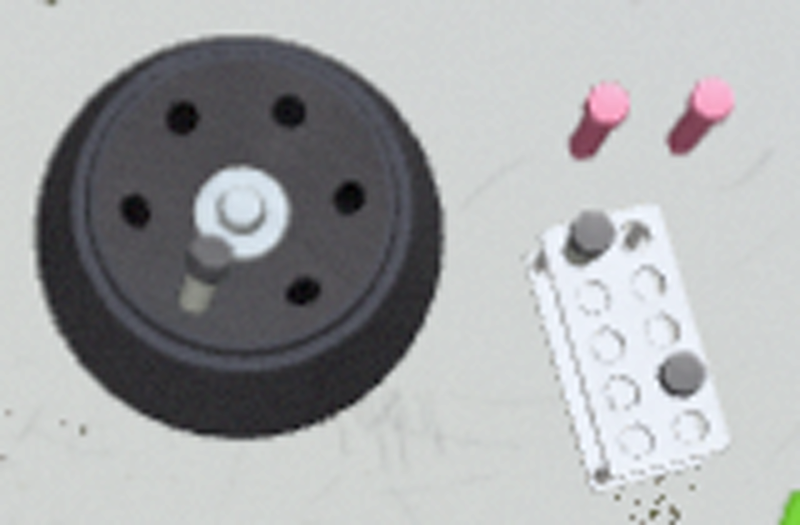

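View pics/cb.png

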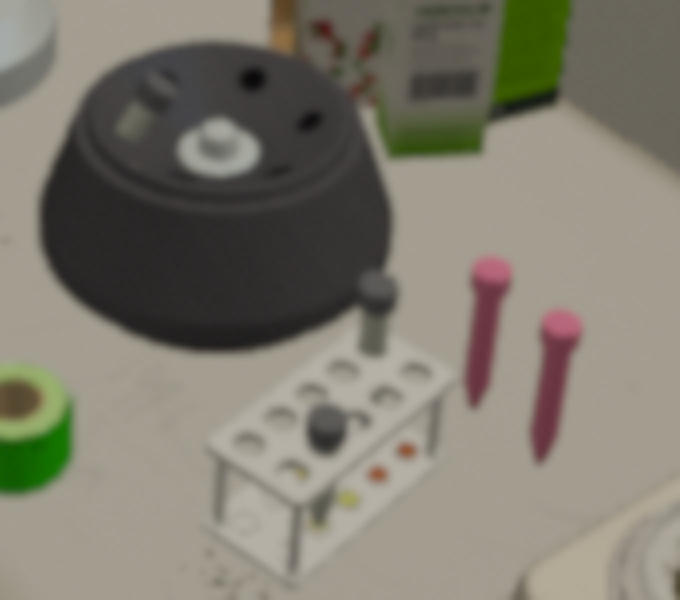

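The top crop shows the rotor with five open bores and the loaded tube leaning inwards at (200,275), so the opposite bore is at crop (289,110). The left-hand rack tube is cap A, whose top is at z=0.117 (105+11 mm), so it is the long one. B, at 0.091, is the short one. Next I'll fit the rotor pose.

```bash
cat >> h.py <<'E'
def plane(T,K,D,px,z):
    p=cv2.undistortPoints(np.array(px,float).reshape(-1,1,2),K,D).reshape(-1,2)
    d=np.c_[p[:,0],-p[:,1],-np.ones(len(p))]@T[:3,:3].T
    return T[:3,3]+d*((z-T[2,3])/d[:,2])[:,None]
def proj(T,K,D,X):
    q=(np.asarray(X)-T[:3,3])@T[:3,:3]
    return cv2.projectPoints(np.c_[q[:,0],-q[:,1],-q[:,2]],np.zeros(3),np.zeros(3),K,D)[0].reshape(-1,2)
E
python3 - <<'E'
from h import *
from scipy.optimize import least_squares
z=np.load('top0.npz'); im,P,T,K,D=[z[k] for k in('im','P','T','K','D')]
g=im.max(2)
m=np.zeros((420,560),np.uint8); m[165:255,240:335]=(g[165:255,240:335]<28)
n,l,s,c=cv2.connectedComponentsWithStats(m)
seeds=np.array([(183,117),(289,110),(135,210),(348,197),(303,291)])/5+[240,165]
# dark-weighted centroid around each seed
px=[]
for u,v in seeds:
    for _ in range(5):
        uu,vv=np.meshgrid(np.arange(int(u)-6,int(u)+8),np.arange(int(v)-6,int(v)+8))
        w=np.clip(50-g[vv,uu].astype(float),0,None)*(np.hypot(uu-u,vv-v)<6); w=np.clip(w-0.4*w.max(),0,None)
        u,v=(w*uu).sum()/w.sum(),(w*vv).sum()/w.sum()
    px.append((u,v))
X=plane(T,K,D,px,.104)[:,:2]; print(np.round(px,1),np.round(X,4))
k=np.array([1,0,2,5,4])  # guess ordering fixed below
def f(p,r=.055):
    d=X-p[:2]; a=np.arctan2(d[:,1],d[:,0])-p[2]; i=np.round(a/(np.pi/3))*np.pi/3+p[2]
    return (X-p[:2]-r*np.c_[np.cos(i),np.sin(i)]).ravel()
best=min((least_squares(f,[.52,-.02,t]) for t in(0,.3,.6,.9)),key=lambda r:r.cost)
p=best.x; print(p,np.round(best.fun*1e3,1))
d=X[1]-p[:2]; a=np.arctan2(d[1],d[0]); i=np.round((a-p[2])/(np.pi/3))*np.pi/3+p[2]
print('opp bore ang deg',np.degrees(i),'mouth',p[:2]+.055*np.array([np.cos(i),np.sin(i)]))
# loaded cap pts
q=P[(P[...,2]>.115)&(np.hypot(P[...,0]-p[0],P[...,1]-p[1])<.06)]; print('loaded',q.max(0),q.mean(0),q.min(0))
# rotor rim circle
q=P[(P[...,2]>.107)&(P[...,2]<.118)&(abs(np.hypot(P[...,0]-p[0],P[...,1]-p[1])-.078)<.01)][:,:2]
r=least_squares(lambda c:np.hypot(q[:,0]-c[0],q[:,1]-c[1])-c[2],[.52,-.02,.08]);print('ring',r.x,len(q))
# lid outer rim/ bowl top
q=P[(P[...,2]>.045)&(P[...,2]<.056)&(np.hypot(P[...,0]-.521,P[...,1]-.270)<.07)];print('bowl',q.mean(0))
E
```

```text
[[276.2 188.1]
 [297.4 186.8]
 [266.6 206.7]
 [309.5 203.9]
 [300.2 223. ]] [[ 0.5886  0.0009]
 [ 0.5884 -0.0541]
 [ 0.5412  0.0286]
 [ 0.541  -0.0817]
 [ 0.493  -0.0539]]
[ 0.54091972 -0.02651724  0.52126915] [-0.   0.  -0.1  0.   0.1  0.1  0.2 -0.2 -0.3  0. ]
opp bore ang deg -30.133477579793713 mouth [ 0.58848693 -0.05412813]
loaded [0.51863626 0.00513537 0.1457463 ] [ 0.50407584 -0.00520873  0.13465732] [ 0.49109922 -0.01821708  0.11513618]
ring [ 0.54029001 -0.02614406  0.07720508] 1101
bowl [0.51899994 0.2695171  0.05214706]
```

```bash
cat >> h.py <<'E'
def to(x,y,z):
    s=get_state(); Rm=R.from_euler('xyz',s['tcp_rot']); 
    print('t',round(s['time'],2),'pos',np.round(s['ee_pos']*1e3,1),'yaw',np.round(np.degrees(s['tcp_rot']),2),'F',np.round(s['wrist_force'],1),'gap',round(s['finger_gap']*1e3,1),'-> tool mm',np.round(Rm.inv().apply(np.array([x,y,z])-s['ee_pos'])*1e3,1))
E
python3 -m inch '[{"fingers":0,"delta_pos":[0,0,0],"twist":8.4},{"fingers":0,"delta_pos":[0,0,0],"twist":8.4},{"fingers":0,"delta_pos":[-39.5,-26,0],"twist":0},{"fingers":0,"delta_pos":[-39.5,-26,0],"twist":0},{"fingers":0,"delta_pos":[-39.5,-26,0],"twist":0},{"fingers":0,"delta_pos":[-39.5,-26,0],"twist":0},{"fingers":0,"delta_pos":[-39.5,-26,0],"twist":0},{"fingers":0,"delta_pos":[-39.5,-26,0],"twist":0},{"fingers":0,"delta_pos":[-39.5,-26,0],"twist":0},{"fingers":0,"delta_pos":[-39.5,-26,0],"twist":0},{"fingers":0,"delta_pos":[-39.5,-26,0],"twist":0},{"fingers":0,"delta_pos":[-39.5,-26,0],"twist":0},{"fingers":0,"delta_pos":[-39.5,-26,0],"twist":0},{"fingers":0,"delta_pos":[-39.5,-26,0],"twist":0},{"fingers":0,"delta_pos":[-39.5,-26,0],"twist":0},{"fingers":0,"delta_pos":[-39.5,-26,0],"twist":0},{"fingers":0,"delta_pos":[-39.5,-26,0],"twist":0},{"fingers":0,"delta_pos":[-39.5,-26,0],"twist":0},{"fingers":0,"delta_pos":[-39.5,-26,0],"twist":0},{"fingers":0,"delta_pos":[-39.5,-26,0],"twist":0}]'
python3 - <<'E'
from h import *
to(.512,-.202,.113)
im,P,T,K,D=snap('wrist')
ex=np.array([[.512,-.202,.116],[.512,-.202,.07],[.5407,-.0264,.104],[.5885,-.0541,.104]]); print(np.round(proj(T,K,D,ex)))
m=(abs(P[...,2]-.116)<.008)&(np.hypot(P[...,0]-.512,P[...,1]+.202)<.025); q=P[m].astype(np.float32)
print(len(q),q.mean(0) if len(q) else'',cv2.minEnclosingCircle(q[:,:2]) if len(q) else '')
cv2.imwrite('pics/w1.png',im)
E
```

```text
time: 2.65
ee_pos: [0.5129, -0.2036, 0.2479]
tcp_rot: [3.141, -0.001, 2.615]
wrist_force: [-0.3, 0.3, 0.0]
finger_gap: 0.0426
grasp_force: 0.0
t 2.65 pos [ 512.9 -203.6  247.9] yaw [ 1.7999e+02 -3.0000e-02  1.4985e+02] F [-0.3  0.3  0. ] gap 42.6 -> tool mm [  1.6   0.9 134.9]
[[280. 198.]
 [280. 187.]
 [469. 125.]
 [460. 186.]]Traceback (most recent call last):
  File "<stdin>", line 6, in <module>
cv2.error: OpenCV(4.12.0) /io/opencv/modules/imgproc/src/shapedescr.cpp:201: error: (-215:Assertion failed) count >= 0 && (depth == CV_32F || depth == CV_32S) in function 'minEnclosingCircle'
```

Run:
```python
from h import *
im,P,T,K,D=snap('wrist')
m=(abs(P[...,2]-.116)<.008)&(np.hypot(P[...,0]-.512,P[...,1]+.202)<.025); q=np.ascontiguousarray(P[m][:,:2].astype(np.float32))
print(len(q),P[m].mean(0),P[m].max(0),P[m].min(0),cv2.minEnclosingCircle(q))
cv2.imwrite('pics/w1.png',im)
```

```text
499 [ 0.51403539 -0.20221513  0.11521974] [ 0.52555562 -0.19129417  0.11716179] [ 0.50354401 -0.21361109  0.10915758] ((0.514633297920227, -0.20247745513916016), 0.011349818669259548)
```

View pics/w1.png

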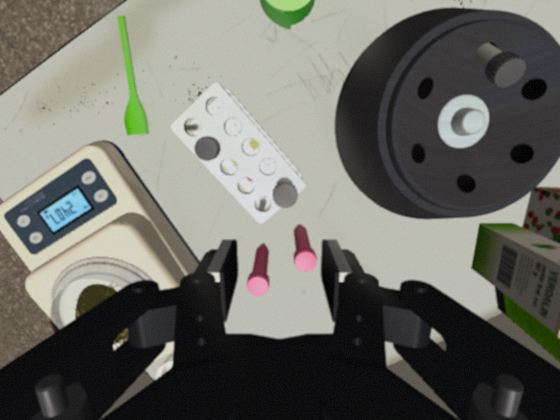

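Wrist view: long tube cap at (285,193), opposite bore at (466,183), loaded cap at (505,68), all within about 2 mm of the top-camera predictions. Now I descend and grip.

```bash
python3 -m inch '[{"fingers":0,"delta_pos":[0,1.3,35],"twist":0},{"fingers":0,"delta_pos":[0,0,40],"twist":0},{"fingers":0,"delta_pos":[0,0,30],"twist":0},{"fingers":0,"delta_pos":[0,0,20],"twist":0},{"fingers":0,"delta_pos":[0,0,10],"twist":0},{"fingers":0,"delta_pos":[0,0,0],"twist":0},{"fingers":1,"delta_pos":[0,0,0],"twist":0},{"fingers":1,"delta_pos":[0,0,0],"twist":0},{"fingers":1,"delta_pos":[0,0,0],"twist":0},{"fingers":1,"delta_pos":[0,0,0],"twist":0}]'
python3 - <<'E'
from h import *
to(.5135,-.2024,.113); print(get_state()['grasp_force'],get_state()['moment'])
E
```

```text
time: 4.0
ee_pos: [0.514, -0.2016, 0.1145]
tcp_rot: [-3.142, 0.002, 2.616]
wrist_force: [0.5, -0.6, 6.5]
finger_gap: 0.0193
grasp_force: 58.9
t 4.0 pos [ 514.  -201.6  114.5] yaw [-1.8000e+02  1.3000e-01  1.4986e+02] F [ 0.5 -0.6  6.5] gap 19.3 -> tool mm [ 0.  -1.   1.5]
58.91986548900604 [0.08175139 0.09404232 0.01831158]
```

```bash
python3 -m inch '[{"fingers":1,"delta_pos":[0,0,-7],"twist":0},{"fingers":1,"delta_pos":[0,0,-15],"twist":0},{"fingers":1,"delta_pos":[0,0,-15],"twist":0},{"fingers":1,"delta_pos":[0,0,-10],"twist":0},{"fingers":1,"delta_pos":[0,0,0],"twist":0}]'
python3 - <<'E'
from h import *
to(.5135,-.2024,.1615)
a=snap('wrist')[0]; b=snap('scene')[0]
cv2.imwrite('pics/l1.png',np.hstack([cv2.resize(a[120:360,160:400],(400,400)),cv2.resize(b[190:330,260:400],(400,400),interpolation=cv2.INTER_CUBIC)]))
E
```

```text
time: 4.62
ee_pos: [0.5138, -0.2014, 0.1617]
tcp_rot: [-3.142, 0.002, 2.616]
wrist_force: [-0.2, 0.9, -0.7]
finger_gap: 0.0191
grasp_force: 58.7
t 4.62 pos [ 513.8 -201.4  161.7] yaw [-1.8000e+02  1.3000e-01  1.4987e+02] F [-0.2  0.9 -0.7] gap 19.1 -> tool mm [-0.2 -1.   0.2]
```

View pics/l1.png

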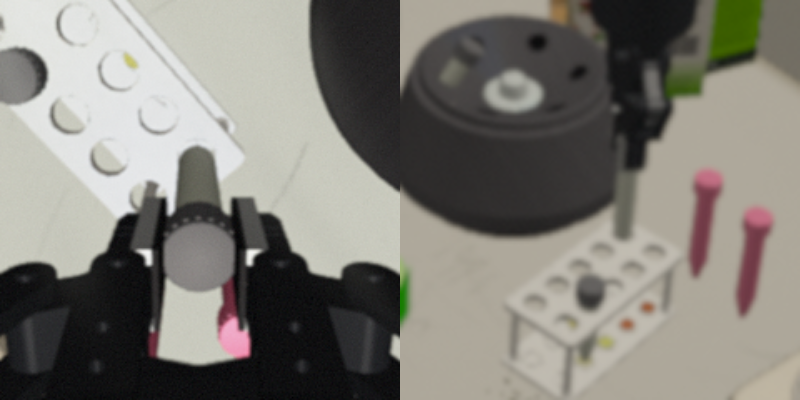

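The tube is held by its cap between the pads (wrist half, (198,255)), with its tip still in the rack hole. Next I tilt it in the fingers against the hole edge, because the tool itself cannot tilt.

```bash
python3 -m inch '[{"fingers":1,"delta_pos":[3,0,0],"twist":0},{"fingers":1,"delta_pos":[3.7,0,0.1],"twist":0},{"fingers":1,"delta_pos":[3.7,0,0.2],"twist":0},{"fingers":1,"delta_pos":[3.7,0,0.4],"twist":0},{"fingers":1,"delta_pos":[3.7,0,0.5],"twist":0},{"fingers":1,"delta_pos":[3.7,0,0.7],"twist":0},{"fingers":1,"delta_pos":[3.6,0,0.9],"twist":0},{"fingers":1,"delta_pos":[0,0,0],"twist":0}]'
python3 - <<'E'
from h import *
to(.5135,-.2024,.1615);print(get_state()['moment'])
a=snap('wrist')[0]; b=snap('scene')[0]
cv2.imwrite('pics/l2.png',np.hstack([cv2.resize(a[120:360,160:400],(400,400)),cv2.resize(b[190:330,260:400],(400,400),interpolation=cv2.INTER_CUBIC)]))
E
```

```text
time: 5.72
ee_pos: [0.4915, -0.1885, 0.1579]
tcp_rot: [-3.141, 0.001, 2.616]
wrist_force: [2.2, -1.4, 4.8]
finger_gap: 0.0188
grasp_force: 59.8
t 5.72 pos [ 491.5 -188.5  157.9] yaw [-1.7999e+02  3.0000e-02  1.4986e+02] F [ 2.2 -1.4  4.8] gap 18.8 -> tool mm [-26.   -1.   -3.6]
[-0.4929529  -0.63880773 -0.02948545]
```

View pics/l2.png

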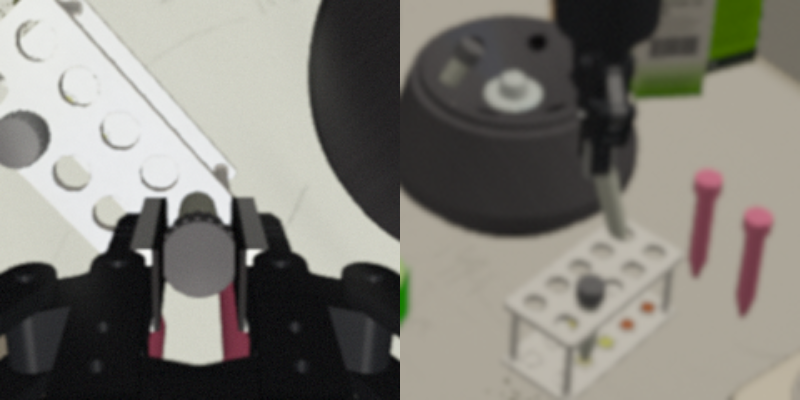

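It pivots at low force and now leans about 15°. I'll continue to 30°.

```bash
python3 -m inch '[{"fingers":1,"delta_pos":[3.6,0,1.0],"twist":0},{"fingers":1,"delta_pos":[3.5,0,1.2],"twist":0},{"fingers":1,"delta_pos":[3.5,0,1.3],"twist":0},{"fingers":1,"delta_pos":[3.4,0,1.5],"twist":0},{"fingers":1,"delta_pos":[3.3,0,1.6],"twist":0},{"fingers":1,"delta_pos":[3.3,0,1.8],"twist":0},{"fingers":1,"delta_pos":[1.3,0,0.7],"twist":0},{"fingers":1,"delta_pos":[0,0,0],"twist":0}]'
python3 - <<'E'
from h import *
to(.5135,-.2024,.1615);print(get_state()['moment'])
E
```

```text
time: 6.82
ee_pos: [0.4725, -0.1774, 0.1487]
tcp_rot: [-3.142, -0.0, 2.616]
wrist_force: [1.2, -1.2, 6.3]
finger_gap: 0.0191
grasp_force: 62.3
t 6.83 pos [ 472.5 -177.4  148.7] yaw [-1.8000e+02 -1.0000e-02  1.4986e+02] F [ 1.2 -1.2  6.3] gap 19.1 -> tool mm [-48.   -1.  -12.8]
[-0.29033439 -0.48118273  0.00757297]
```

```bash
python3 -m inch '[{"fingers":1,"delta_pos":[2.5,0,-4.3],"twist":0},{"fingers":1,"delta_pos":[6,0,-10.4],"twist":0},{"fingers":1,"delta_pos":[8,0,-13.9],"twist":0},{"fingers":1,"delta_pos":[0,0,-30],"twist":0},{"fingers":1,"delta_pos":[0,0,-30],"twist":0},{"fingers":1,"delta_pos":[0,0,0],"twist":0},{"fingers":1,"delta_pos":[0,0,0],"twist":0}]'
python3 - <<'E'
from h import *
to(.5135,-.2024,.1615)
for n in('scene','wrist'):
    im,P,T,K,D=snap(n); s=get_state(); Rm=R.from_euler('xyz',s['tcp_rot'])
    L=Rm.inv().apply((P-s['ee_pos']).reshape(-1,3)).reshape(P.shape)*1e3
    # tube body: below fingertips, light grey
    m=(L[...,2]>28)&(L[...,2]<110)&(abs(L[...,1])<14)&(L[...,0]>-75)&(L[...,0]<15)&(im.max(2)>60)
    q=L[m]; print(n,len(q))
    if len(q)>20:
        for a in range(28,100,8):
            w=q[(q[:,2]>=a)&(q[:,2]<a+8)]
            if len(w): print(a,len(w),np.round(np.median(w,0),1))
        c=np.median(q,0); u=np.linalg.svd(q-q.mean(0),full_matrices=False)[2][0]; print(u,np.degrees(np.arctan2(u[0],u[2])),np.degrees(np.arctan2(u[1],u[2])))
    if n=='scene': b=im
    else: a=im
cv2.imwrite('pics/l3.png',np.hstack([cv2.resize(a[120:360,160:400],(400,400)),cv2.resize(b[130:310,230:410],(400,400),interpolation=cv2.INTER_CUBIC)]))
E
```

```text
time: 7.7
ee_pos: [0.4573, -0.1685, 0.2364]
tcp_rot: [3.142, -0.002, 2.616]
wrist_force: [-0.1, -0.4, -1.3]
finger_gap: 0.0188
grasp_force: 61.8
t 7.7 pos [ 457.3 -168.5  236.4] yaw [ 1.8000e+02 -1.1000e-01  1.4987e+02] F [-0.1 -0.4 -1.3] gap 18.8 -> tool mm [-65.8  -1.1  74.7]
scene 176
28 28 [-20.   -7.5  32.7]
36 25 [-25.   -7.1  40.2]
44 29 [-25.4  -7.5  48.9]
52 24 [-30.8  -7.7  56.7]
60 27 [-34.4  -6.4  64.1]
68 20 [-36.1  -6.7  72. ]
76 16 [-40.3  -5.9  80.1]
84 6 [-44.   -5.   87.4]
92 1 [-43.7  -3.   92.3]
[-0.41109338  0.026179    0.91121726] -24.28239684472131 1.6456378988662852
wrist 0
```

View pics/l3.png

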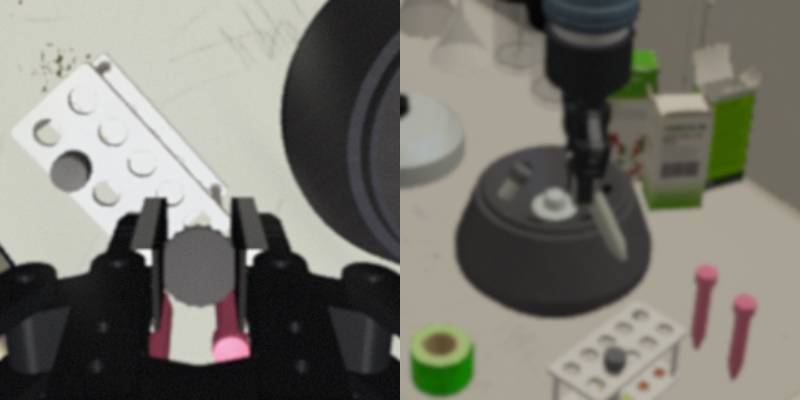

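It is out of the rack and leaning about 24°. I'll measure the cap in the tool frame to get the axis and tip.

Run:
```python
from h import *
s=get_state(); Rm=R.from_euler('xyz',s['tcp_rot'])
im,P,T,K,D=snap('wrist')
L=Rm.inv().apply((P-s['ee_pos']).reshape(-1,3)).reshape(P.shape)*1e3
sub=L[255:310,255:305]
m=(abs(sub[...,2])<40)&(np.hypot(sub[...,0],sub[...,1])<30)
q=sub[m]; 
def cluster(q):
    A=np.c_[q[:,0],q[:,1],np.ones(len(q))]; k=np.ones(len(q),bool)
    for _ in range(10):
        c=np.linalg.lstsq(A[k],q[k,2],rcond=None)[0]; k=abs(A@c-q[:,2])<1.2
    return c,k
q=q[(abs(q[:,1])<9)]
c,k=cluster(q); w=q[k]; print(len(q),k.sum(),'plane',c,'tilt x',np.degrees(np.arctan(c[0])),np.degrees(np.arctan(c[1])),'mean',w.mean(0),w.min(0),w.max(0))
im2,P2,T2,K2,D2=snap('scene')
L=Rm.inv().apply((P2-s['ee_pos']).reshape(-1,3)).reshape(P.shape)*1e3
m=(L[...,2]>28)&(L[...,2]<105)&(abs(L[...,1])<14)&(L[...,0]>-75)&(L[...,0]<15)&(im2.max(2)>60)
v,u=np.where(m); ang=np.polyfit(v,u,1); print('px rows',v.min(),v.max(),'last pts',np.round(L[m][v>=v.max()-1],1))
# predict 2-D centre line for candidates: fit theta,x0 by comparing row-wise mid columns in grey mask
mids=np.array([(u[v==r].mean(),r,len(u[v==r])) for r in range(v.min()+2,v.max()-8)])
from scipy.optimize import least_squares
def line(p):
    t=np.linspace(10,80,30); X=np.c_[p[0]-(t)*np.sin(p[1]),0*t+p[2],6+t*np.cos(p[1])]
    return proj(T2,K2,D2,Rm.apply(X/1e3)+s['ee_pos'])
f=lambda p:np.interp(mids[:,1],line([p[0],p[1],0])[:,1],line([p[0],p[1],0])[:,0])-mids[:,0]
r=least_squares(f,[-5,.43]); print('x at z=6',r.x[0],'theta',np.degrees(r.x[1]),np.abs(r.fun).max(),mids[:,2])
```

```text
1687 1485 plane [ 0.43145663  0.02117793 -1.34424289] tilt x 23.338102618659615 1.213224403773347 mean [-3.06458181  0.12569408 -2.66381507] [-13.11288273  -8.99924536  -7.4192074 ] [6.95860426 8.83039118 2.54932309]
px rows 224 247 last pts [[-41.1  -4.2  88.3]
 [-43.   -5.2  87.6]
 [-44.8  -6.8  86.4]
 [-43.5  -3.9  91.4]
 [-45.6  -4.2  91.3]]
x at z=6 -7.785235373233404 theta 23.359327549075324 0.36258696845760596 [9. 9. 9. 9. 9. 9. 9. 9. 9. 9. 8. 9. 8.]
```

Run:
```python
from h import *
from scipy.optimize import least_squares
g=cv2.imread('pics/w1.png').max(2)
c=calibration('wrist'); t=np.eye(4); t[:3,:3]=R.from_euler('xyz',[180,0,149.86],degrees=True).as_matrix(); t[:3,3]=[.5129,-.2036,.2479]
T=t@np.array(c['tool_from_camera']); K=np.array([[c['fx'],0,c['cx']],[0,c['fy'],c['cy']],[0,0,1]]); D=np.array(c['D'],float)
px=[]
for u,v in [(466,183),(521,153),(535,90),(426,88),(418,153)]:
    for _ in range(5):
        uu,vv=np.meshgrid(np.arange(int(u)-11,int(u)+13),np.arange(int(v)-11,int(v)+13))
        w=np.clip(50-g[np.clip(vv,0,419),np.clip(uu,0,559)].astype(float),0,None)*(np.hypot(uu-u,vv-v)<11); w=np.clip(w-.5*w.max(),0,None)
        u,v=(w*uu).sum()/w.sum(),(w*vv).sum()/w.sum()
    px.append((u,v))
X=plane(T,K,D,px,.104)[:,:2]
def f(p):
    d=X-p[:2]; a=np.arctan2(d[:,1],d[:,0])-p[2]; i=np.round(a/(np.pi/3))*np.pi/3+p[2]
    return (X-p[:2]-.055*np.c_[np.cos(i),np.sin(i)]).ravel()
r=least_squares(f,[.541,-.026,.521]); print(np.round(px,1),X,r.x,np.round(r.fun*1e3,1))
```

```text
[[466.1 183.8]
 [521.9 153.5]
 [534.6  88.4]
 [424.9  87.5]
 [417.9 153.6]] [[ 0.58948942 -0.04801243]
 [ 0.58903841  0.00708849]
 [ 0.54078639  0.03534429]
 [ 0.49299777 -0.04837966]
 [ 0.5414464  -0.07613832]] [ 0.54120488 -0.02055521  0.52734114] [ 0.6 -0.1  0.3 -0.  -0.2  0.9 -0.7 -0.1  0.  -0.6]
```

```bash
python3 -m inch '[{"fingers":1,"delta_pos":[0,20,0],"twist":0},{"fingers":1,"delta_pos":[0,40,0],"twist":0},{"fingers":1,"delta_pos":[-3.7,45,0],"twist":0},{"fingers":1,"delta_pos":[0,40,0],"twist":0},{"fingers":1,"delta_pos":[0,20,0],"twist":0},{"fingers":1,"delta_pos":[0,0,0],"twist":0},{"fingers":1,"delta_pos":[0,0,0],"twist":0}]'
python3 - <<'E'
from h import *
from scipy.optimize import least_squares
to(.5432,-.0278,.2107)
o=[]
for n in('wrist','scene'):
    im,P,T,K,D=snap(n); o.append(cv2.resize(im,(400,300)))
    q=P[(P[...,2]>.112)&(P[...,2]<.118)&(abs(np.hypot(P[...,0]-.541,P[...,1]+.024)-.078)<.012)][:,:2]
    if len(q)>30:
        r=least_squares(lambda c:np.hypot(q[:,0]-c[0],q[:,1]-c[1])-c[2],[.54,-.02,.078],loss='soft_l1',f_scale=.002);print(n,'collar',r.x,len(q))
    np.savez(f'{n}1.npz',im=im,P=P,T=T,K=K,D=D)
    print(np.round(proj(T,K,D,[[.5885,-.0541,.104],[.5407,-.0264,.11]])))
cv2.imwrite('pics/h1.png',np.hstack([np.load('wrist1.npz')['im'][:,60:500],cv2.resize(np.load('scene1.npz')['im'][130:270,220:340],(360,420),interpolation=cv2.INTER_CUBIC)]))
E
```

```text
time: 8.78
ee_pos: [0.5438, -0.0291, 0.2366]
tcp_rot: [-3.141, -0.001, 2.615]
wrist_force: [-0.5, -0.8, -0.2]
finger_gap: 0.019
grasp_force: 61.8
t 8.78 pos [543.8 -29.1 236.6] yaw [-1.7995e+02 -4.0000e-02  1.4984e+02] F [-0.5 -0.8 -0.2] gap 19.0 -> tool mm [ 1.2  0.8 25.9]
wrist collar [ 0.54238943 -0.02617761  0.07358599] 4428
[[280. 253.]
 [280. 197.]]
scene collar [ 0.54145884 -0.02859859  0.07443225] 451
[[321. 216.]
 [298. 215.]]
```

View pics/h1.png

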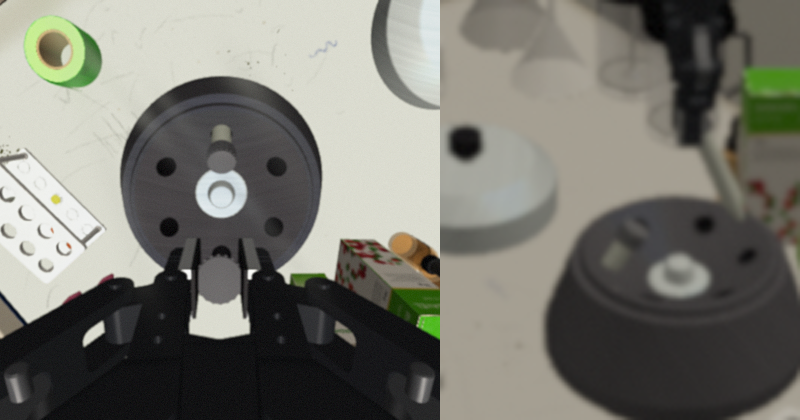

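The wrist view shows the target bore just above the cap at (222,250), on the hub–loaded-tube line. The collar fits agree with the rotor centre (0.5415,-0.0266) to within 2 mm. I'll lower the tip to the mouth and then about 8 mm in.

```bash
python3 -m inch '[{"fingers":1,"delta_pos":[-2,1,15],"twist":0},{"fingers":1,"delta_pos":[0,0,15],"twist":0},{"fingers":1,"delta_pos":[-2.5,0,4.3],"twist":0},{"fingers":1,"delta_pos":[-2.5,0,4.3],"twist":0},{"fingers":1,"delta_pos":[-2,0,3.5],"twist":0},{"fingers":1,"delta_pos":[-2,0,3.5],"twist":0},{"fingers":1,"delta_pos":[0,0,0],"twist":0},{"fingers":1,"delta_pos":[0,0,0],"twist":0}]'
python3 - <<'E'
from h import *
to(.5503,-.0317,.1977); print(get_state()['moment'])
b=snap('scene')[0]
s=get_state(); im,P,T,K,D=snap('scene'); Rm=R.from_euler('xyz',s['tcp_rot'])
L=Rm.inv().apply((P-s['ee_pos']).reshape(-1,3)).reshape(P.shape)*1e3
m=(L[...,2]>28)&(L[...,2]<100)&(abs(L[...,1])<14)&(L[...,0]>-75)&(L[...,0]<15)&(im.max(2)>60)
q=L[m]; print(len(q),q.max(0)); print(np.round([np.median(q[(q[:,2]>=a)&(q[:,2]<a+8)],0) for a in range(28,90,8) if ((q[:,2]>=a)&(q[:,2]<a+8)).sum()>3],1))
E
```

```text
time: 9.88
ee_pos: [0.5544, -0.033, 0.1916]
tcp_rot: [3.142, 0.0, 2.616]
wrist_force: [0.3, -0.0, -0.6]
finger_gap: 0.0193
grasp_force: 61.8
t 9.88 pos [554.4 -33.  191.6] yaw [1.8000e+02 1.0000e-02 1.4987e+02] F [ 0.3 -0.  -0.6] gap 19.3 -> tool mm [ 4.2 -0.9 -6.1]
[-0.02951359 -0.02841796  0.01050012]
280 [14.56210298 13.46662913 99.9248375 ]
[[-20.   -5.8  31.8]
 [-22.3  -7.7  39.2]
 [-25.5  -6.7  47.5]
 [-30.7  -6.8  56.9]
 [-34.9  -6.2  64. ]
 [-40.   -5.8  72.9]
 [-55.9  -1.3  80.1]
 [  3.2  -2.5  88.7]]
```

```bash
python3 -m inch '[{"fingers":1,"delta_pos":[-2.5,-0.9,4.3],"twist":0},{"fingers":1,"delta_pos":[2.5,0,1],"twist":0},{"fingers":1,"delta_pos":[2.5,0,1],"twist":0},{"fingers":1,"delta_pos":[2,0,1],"twist":0},{"fingers":1,"delta_pos":[2,0,1],"twist":0},{"fingers":1,"delta_pos":[2,0,1],"twist":0},{"fingers":1,"delta_pos":[0,0,0],"twist":0}]'
python3 - <<'E'
from h import *
to(.5467,-.0296,.1822); print(get_state()['moment'])
E
```

```text
time: 10.85
ee_pos: [0.547, -0.0297, 0.1826]
tcp_rot: [3.141, 0.002, 2.616]
wrist_force: [1.9, -1.9, 1.6]
finger_gap: 0.0191
grasp_force: 61.8
t 10.85 pos [547.  -29.7 182.6] yaw [1.7999e+02 1.0000e-01 1.4986e+02] F [ 1.9 -1.9  1.6] gap 19.1 -> tool mm [ 0.4 -0.   0.4]
[-0.40326745 -0.65811483 -0.01396908]
```

```bash
python3 -m inch '[{"fingers":1,"delta_pos":[-2,0,3.46],"twist":0},{"fingers":1,"delta_pos":[-2,0,3.46],"twist":0},{"fingers":1,"delta_pos":[-2,0,3.46],"twist":0},{"fingers":1,"delta_pos":[-2,0,3.46],"twist":0},{"fingers":1,"delta_pos":[0,0,0],"twist":0}]'
python3 - <<'E'
from h import *
to(.5467,-.0296,.1822); print(get_state()['moment'])
s=get_state(); Rm=R.from_euler('xyz',s['tcp_rot'])
im,P,T,K,D=snap('wrist')
L=Rm.inv().apply((P-s['ee_pos']).reshape(-1,3)).reshape(P.shape)*1e3
q=L[250:315,250:310].reshape(-1,3); q=q[(abs(q[:,2])<25)&(np.hypot(q[:,0],q[:,1])<25)&(abs(q[:,1])<9)]
A=np.c_[q[:,:2],np.ones(len(q))]; k=np.ones(len(q),bool)
for _ in range(10): c=np.linalg.lstsq(A[k],q[k,2],rcond=None)[0]; k=abs(A@c-q[:,2])<1.2
print(k.sum(),len(q),np.degrees(np.arctan(c[:2])),q[k].mean(0),q[k].min(0),q[k].max(0))
E
```

```text
time: 11.48
ee_pos: [0.5548, -0.0336, 0.1688]
tcp_rot: [3.14, 0.003, 2.616]
wrist_force: [4.8, -1.0, 2.6]
finger_gap: 0.0191
grasp_force: 61.8
t 11.47 pos [554.8 -33.6 168.8] yaw [1.7992e+02 1.5000e-01 1.4986e+02] F [ 4.8 -1.   2.6] gap 19.1 -> tool mm [  9.   -0.5 -13.4]
[-0.11090117 -1.2478363   0.12390953]
1458 1670 [28.70392399 -0.05778017] [-2.48567907  0.1087103  -2.47496111] [-12.10569825  -8.99783462  -8.10584653] [6.91897214 8.85453067 3.38005132]
```

```bash
python3 -m inch '[{"fingers":1,"delta_pos":[-2,0,3.46],"twist":0},{"fingers":1,"delta_pos":[-2,0,3.46],"twist":0},{"fingers":1,"delta_pos":[-2,0,3.46],"twist":0},{"fingers":1,"delta_pos":[0,0,0],"twist":0}]'; python3 -c "
from h import *
to(.5467,-.0296,.1822); print(get_state()['moment'])"
python3 -m inch '[{"fingers":1,"delta_pos":[-2,0,3.46],"twist":0},{"fingers":1,"delta_pos":[-2,0,3.46],"twist":0},{"fingers":1,"delta_pos":[0,0,0],"twist":0}]'; python3 -c "
from h import *
to(.5467,-.0296,.1822); print(get_state()['moment'])"
```

```text
time: 12.02
ee_pos: [0.5597, -0.0366, 0.1583]
tcp_rot: [3.141, 0.002, 2.616]
wrist_force: [6.0, -0.6, 3.3]
finger_gap: 0.0193
grasp_force: 62.0
t 12.03 pos [559.7 -36.6 158.3] yaw [1.7994e+02 1.2000e-01 1.4987e+02] F [ 6.  -0.6  3.3] gap 19.3 -> tool mm [ 14.7  -0.4 -23.9]
[-0.14582847 -1.32838698  0.1514425 ]
time: 12.4
ee_pos: [0.563, -0.0387, 0.1514]
tcp_rot: [3.141, 0.002, 2.616]
wrist_force: [5.4, -1.0, 3.6]
finger_gap: 0.0189
grasp_force: 62.1
t 12.4 pos [563.  -38.7 151.4] yaw [1.7996e+02 1.1000e-01 1.4987e+02] F [ 5.4 -1.   3.6] gap 18.9 -> tool mm [ 18.6  -0.3 -30.9]
[-0.1731562  -1.31388013  0.08792155]
```

```bash
cat > chk.py <<'E'
# exits 1 when the force along the bore axis (up, out of the bore) has risen
from h import *
import sys
s=get_state(); e=np.array([.865,-.502,0]); a=np.array([0,0,.866])-.5*e; ty=np.array([.502,.865,0])
F=s['wrist_force']; d=12+(.1822-s['ee_pos'][2])/.866
print('t %.2f depth %.1f axial %.1f radial %.1f tang %.1f z %.4f'%(s['time'],d,F@a,F@e,F@ty,s['ee_pos'][2]))
sys.exit(int(F@a>float(sys.argv[1])))
E
python3 -m inch '[{"fingers":1,"delta_pos":[-1.7,0.3,1.7],"twist":0},{"fingers":1,"delta_pos":[-1,0,1.73],"twist":0},{"fingers":1,"delta_pos":[0,0,0],"twist":0}]' >/dev/null; python3 chk.py 5 &&
python3 -m inch '[{"fingers":1,"delta_pos":[-0.5,0,0.87],"twist":0},{"fingers":1,"delta_pos":[-0.5,0,0.87],"twist":0}]'>/dev/null && python3 chk.py 5 &&
python3 -m inch '[{"fingers":1,"delta_pos":[-0.5,0,0.87],"twist":0},{"fingers":1,"delta_pos":[-0.5,0,0.87],"twist":0}]'>/dev/null && python3 chk.py 5 &&
python3 -m inch '[{"fingers":1,"delta_pos":[-0.5,0,0.87],"twist":0},{"fingers":1,"delta_pos":[-0.5,0,0.87],"twist":0}]'>/dev/null && python3 chk.py 5
```

```text
t 12.78 depth 12.0 axial 1.3 radial 3.5 tang 1.9 z 0.1479
t 13.03 depth 12.0 axial 3.7 radial 3.5 tang 2.0 z 0.1463
t 13.28 depth 12.0 axial 4.7 radial 3.0 tang 1.3 z 0.1446
t 13.53 depth 12.0 axial 2.5 radial 3.9 tang 2.0 z 0.1429
```

```bash
sed -i 's/(.1822-s/1e3*(.1822-s/' chk.py
M(){ :; }
python3 -m inch '[{"fingers":1,"delta_pos":[-0.5,0,0.87],"twist":0},{"fingers":1,"delta_pos":[-0.5,0,0.87],"twist":0}]'>/dev/null && python3 chk.py 7 &&
python3 -m inch '[{"fingers":1,"delta_pos":[-0.5,0,0.87],"twist":0},{"fingers":1,"delta_pos":[-0.5,0,0.87],"twist":0}]'>/dev/null && python3 chk.py 7 &&
python3 -m inch '[{"fingers":1,"delta_pos":[-0.5,0,0.87],"twist":0},{"fingers":1,"delta_pos":[-0.5,0,0.87],"twist":0}]'>/dev/null && python3 chk.py 7 &&
python3 -m inch '[{"fingers":1,"delta_pos":[-0.5,0,0.87],"twist":0},{"fingers":1,"delta_pos":[-0.5,0,0.87],"twist":0}]'>/dev/null && python3 chk.py 7 &&
python3 -m inch '[{"fingers":1,"delta_pos":[-0.5,0,0.87],"twist":0},{"fingers":1,"delta_pos":[-0.5,0,0.87],"twist":0}]'>/dev/null && python3 chk.py 7 &&
python3 -m inch '[{"fingers":1,"delta_pos":[-0.5,0,0.87],"twist":0},{"fingers":1,"delta_pos":[-0.5,0,0.87],"twist":0}]'>/dev/null && python3 chk.py 7
```

```text
t 13.78 depth 59.4 axial 3.9 radial 3.3 tang 1.6 z 0.1411
t 14.03 depth 60.5 axial 16.8 radial -4.4 tang 0.3 z 0.1402
```

```bash
python3 -m inch '[{"fingers":1,"delta_pos":[0.5,0,-0.87],"twist":0},{"fingers":1,"delta_pos":[0,0,0],"twist":0}]'>/dev/null ; python3 chk.py 7
python3 -m inch '[{"fingers":1,"delta_pos":[0.3,0,-0.43],"twist":0},{"fingers":1,"delta_pos":[0,0,0],"twist":0}]'>/dev/null; python3 chk.py 7
python3 -m inch '[{"fingers":1,"delta_pos":[-0.6,0,0.87],"twist":0},{"fingers":1,"delta_pos":[0,0,0],"twist":0}]'>/dev/null; python3 chk.py 7; python3 -c "
from h import *
to(.5467,-.0296,.1822)"
```

```text
t 14.28 depth 60.4 axial 5.6 radial 2.2 tang 1.0 z 0.1403
t 14.53 depth 60.4 axial 1.4 radial 3.9 tang 1.9 z 0.1403
t 14.78 depth 60.4 axial 9.3 radial -0.2 tang 1.0 z 0.1403
t 14.78 pos [568.9 -42.  140.3] yaw [1.7999e+02 2.0000e-02 1.4987e+02] F [ 0.3  0.9 10.6] gap 19.2 -> tool mm [ 25.5  -0.4 -41.9]
```

Contact is repeatable at about 60 mm depth, inside the expected cushion range. I'll release gently, rise clear, and look.

```bash
python3 -m inch '[{"fingers":0.3,"delta_pos":[0,0,0],"twist":0},{"fingers":0.3,"delta_pos":[0,0,0],"twist":0},{"fingers":0.2,"delta_pos":[0,0,0],"twist":0},{"fingers":0.1,"delta_pos":[0,0,-10],"twist":0},{"fingers":0,"delta_pos":[0,0,-30],"twist":0},{"fingers":0,"delta_pos":[0,0,-40],"twist":0},{"fingers":0,"delta_pos":[40,0,-20],"twist":0},{"fingers":0,"delta_pos":[40,0,0],"twist":0},{"fingers":0,"delta_pos":[0,0,0],"twist":0}]'
python3 - <<'E'
from h import *
to(.5205,.27,.08)
im,P,T,K,D=snap('wrist'); np.savez('w2.npz',im=im,P=P,T=T,K=K,D=D)
im2,P2,T2,K2,D2=snap('top')
for PP in(P,P2):
    for sg in(1,-1):
        e=np.array([.865,-.502])*sg; c=np.array([.5415,-.0266]); r=(PP[...,:2]-c)@e; t=(PP[...,:2]-c)@np.array([.502,.865])
        q=PP[(r>8)&(r<55)&(abs(t)<12)&(PP[...,2]>.118)&(PP[...,2]<.17)]; print('ours' if sg>0 else 'loaded',len(q),np.round(np.percentile(q[:,2],[50,90,97]),4) if len(q) else '',np.round(q[:,:2].mean(0),4))
cv2.imwrite('pics/r1.png',np.hstack([im[:,60:500],cv2.resize(im2[160:270,240:340],(360,396))[:, :] if 0 else cv2.resize(im2[160:265,245:335],(360,420),interpolation=cv2.INTER_CUBIC)]))
E
```

```text
time: 15.9
ee_pos: [0.4979, -0.0007, 0.24]
tcp_rot: [3.141, 0.0, 2.617]
wrist_force: [0.6, -0.3, 0.6]
finger_gap: 0.043
grasp_force: 0.0
t 15.9 pos [497.9  -0.7 240. ] yaw [1.7999e+02 1.0000e-02 1.4994e+02] F [ 0.6 -0.3  0.6] gap 43.0 -> tool mm [116.1 245.6 160.1]
ours 0  [nan nan]
loaded 0  [nan nan]
ours 0  [nan nan]
loaded 0  [nan nan]<stdin>:8: RuntimeWarning: Mean of empty slice.
  ret = um.true_divide(
```

View pics/r1.png

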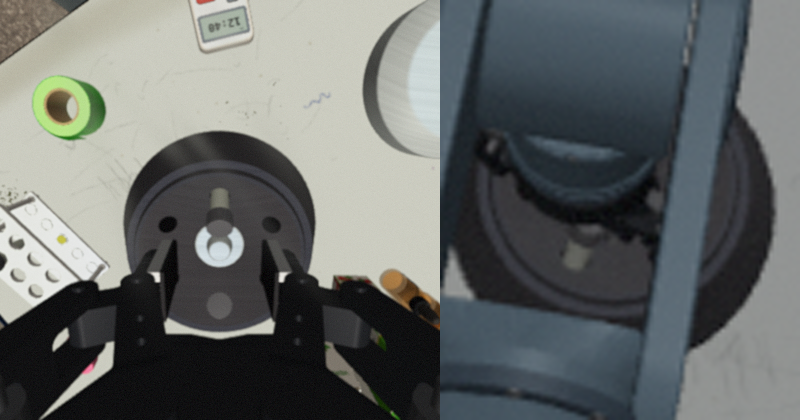

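The cap of the inserted tube is at (219,305) in the wrist view, opposite the loaded one at (219,215), both on the hub line. I'll check its height numerically.

Run:
```python
from h import *
z=np.load('w2.npz'); P=z['P']
for n,(u,v) in dict(ours=(279,305),ours2=(279,298),loaded=(277,220),hub=(279,250),bench=(200,60),lid=(490,90)).items(): print(n,np.round(P[v,u],4))
r=P[285:325,260:300].reshape(-1,3); r=r[(r[:,2]>.118)]; print(len(r),np.nanpercentile(r,[3,50,97],axis=0) if len(r) else '')
print(np.round(proj(z['T'],z['K'],z['D'],[[.5213,.2704,.08]])))
```

```text
ours [ 0.5704 -0.0425  0.1425]
ours2 [ 0.5661 -0.04    0.1396]
loaded [ 0.5043 -0.006   0.1408]
hub [ 0.5429 -0.0265  0.1002]
bench [ 3.373e-01 -1.000e-02 -2.000e-04]
lid [0.5186 0.2319 0.0509]
536 [[ 0.56179612 -0.05117239  0.13642035]
 [ 0.57011933 -0.04233304  0.14207829]
 [ 0.57869511 -0.03365367  0.14717663]]
[[552.  68.]]
```

The cap top is at (0.5704,-0.0425,0.1425), and depth 60.4 predicts (0.5698,-0.0430,0.1426), so the tube is home. Now the lid.

```bash
python3 -m inch '[{"fingers":-0.15,"delta_pos":[10,21,0],"twist":0},{"fingers":-0.15,"delta_pos":[20,42,0],"twist":0},{"fingers":-0.15,"delta_pos":[20,42,0],"twist":0},{"fingers":-0.15,"delta_pos":[20,43,0],"twist":0},{"fingers":-0.15,"delta_pos":[20,42,0],"twist":0},{"fingers":-0.15,"delta_pos":[16,35,0],"twist":0},{"fingers":-0.15,"delta_pos":[10,20,0],"twist":0},{"fingers":-0.15,"delta_pos":[0,0,0],"twist":0}]'
python3 - <<'E'
from h import *
im,P,T,K,D=snap('wrist')
m=(abs(P[...,2]-.080)<.006)&(np.hypot(P[...,0]-.521,P[...,1]-.27)<.03); q=np.ascontiguousarray(P[m][:,:2].astype(np.float32)); print(len(q),q.mean(0),np.percentile(P[m][:,2],[5,50,95]),cv2.minEnclosingCircle(q))
c=P[m].mean(0); to(c[0],c[1],.075)
from scipy.optimize import least_squares
q=P[(P[...,2]>.004)&(P[...,2]<.052)&(np.hypot(P[...,0]-.521,P[...,1]-.27)<.1)]; k=q[(q[:,2]<.03)]; print('rim ext',k.min(0),k.max(0),len(k))
E
```

```text
time: 17.0
ee_pos: [0.5226, 0.2689, 0.2389]
tcp_rot: [-3.141, -0.0, 2.617]
wrist_force: [-0.0, -0.1, 0.3]
finger_gap: 0.0491
grasp_force: 0.0
856 [0.52447176 0.2731283 ] [0.07665578 0.07919321 0.0804007 ] ((0.5254012942314148, 0.2727303206920624), 0.016839491203427315)
t 17.05 pos [522.5 267.9 238.8] yaw [-1.7994e+02 -1.0000e-02  1.4990e+02] F [-0.  -0.4 -0.6] gap 49.1 -> tool mm [  0.9   5.6 163.8]
rim ext [0.44043935 0.20039009 0.0287909 ] [0.56940571 0.35668311 0.029873  ] 11
```

```bash
python3 -m inch '[{"fingers":-0.15,"delta_pos":[0.7,3.9,40],"twist":0},{"fingers":-0.15,"delta_pos":[0,0,45],"twist":0},{"fingers":-0.15,"delta_pos":[0,0,40],"twist":0},{"fingers":-0.15,"delta_pos":[0,0,25],"twist":0},{"fingers":-0.15,"delta_pos":[0,0,13],"twist":0},{"fingers":-0.15,"delta_pos":[0,0,0],"twist":0},{"fingers":1,"delta_pos":[0,0,0],"twist":0},{"fingers":1,"delta_pos":[0,0,0],"twist":0},{"fingers":1,"delta_pos":[0,0,0],"twist":0},{"fingers":1,"delta_pos":[0,0,0],"twist":0}]'
python3 -c "
from h import *
to(.5238,.272,.075)"
```

```text
time: 18.3
ee_pos: [0.5249, 0.2721, 0.078]
tcp_rot: [3.14, 0.002, 2.616]
wrist_force: [-1.5, -2.0, 6.7]
finger_gap: 0.0297
grasp_force: 60.2
t 18.3 pos [524.9 272.1  78. ] yaw [1.7989e+02 1.4000e-01 1.4987e+02] F [-1.5 -2.   6.7] gap 29.7 -> tool mm [ 0.9 -0.6  3. ]
```

```bash
python3 -m inch '[{"fingers":1,"delta_pos":[0,0,-8],"twist":0},{"fingers":1,"delta_pos":[0,0,-20],"twist":0},{"fingers":1,"delta_pos":[0,0,-40],"twist":0},{"fingers":1,"delta_pos":[0,0,-45],"twist":0},{"fingers":1,"delta_pos":[0,0,-40],"twist":0},{"fingers":1,"delta_pos":[0,0,-25],"twist":0},{"fingers":1,"delta_pos":[0,0,0],"twist":0},{"fingers":1,"delta_pos":[0,0,0],"twist":0}]'
cat > lid.py <<'E'
from h import *
from scipy.optimize import least_squares
s=get_state(); Rm=R.from_euler('xyz',s['tcp_rot'])
for n in('wrist','scene'):
    im,P,T,K,D=snap(n)
    L=Rm.inv().apply((P-s['ee_pos']).reshape(-1,3)).reshape(P.shape)*1e3
    # bowl surface (z tool 24..76) sphere-ish region around the knob
    m=(L[...,2]>20)&(L[...,2]<79)&(np.hypot(L[...,0],L[...,1])<100); q=L[m]
    print(n,len(q))
    if len(q)<100: continue
    print(' z pct',np.round(np.percentile(q[:,2],[1,5,25,50,75,95,99]),1))
    f=q[(np.hypot(q[:,0],q[:,1])<45)&(q[:,2]<35)]
    if len(f)>50:
        c=np.linalg.lstsq(np.c_[f[:,:2],np.ones(len(f))],f[:,2],rcond=None)[0]; print(' top plane tilt deg x,y',np.degrees(np.arctan(c[:2])),'z0',c[2],len(f))
    g=q[(q[:,2]>45)]
    if len(g)>50:
        r=least_squares(lambda p:np.hypot(g[:,0]-p[0],g[:,1]-p[1])-p[2],[0,0,85],loss='soft_l1',f_scale=2); print(' skirt circle',r.x,len(g),g.min(0),g.max(0))
    if n=='wrist':
        k=L[(abs(L[...,2])<6)&(np.hypot(L[...,0],L[...,1])<22)&(abs(L[...,1])<11)]; 
        if len(k): print(' knob',len(k),k.min(0),k.max(0),k.mean(0))
to(.5415,-.0266,.25)
E
python3 lid.py
```

```text
time: 19.3
ee_pos: [0.5228, 0.2718, 0.2532]
tcp_rot: [-3.14, -0.001, 2.616]
wrist_force: [0.7, 1.4, -4.3]
finger_gap: 0.0299
grasp_force: 59.8
wrist 42526
 z pct [24.8 25.2 25.9 26.6 32.  42.6 45.4]
 top plane tilt deg x,y [0.01725682 0.0702295 ] z0 26.057745587213287 11717
 skirt circle [-3.90892350e-01  3.31326314e-03  8.44352296e+01] 533 [-20.76460997 -84.3129946   45.00393591] [84.66244665 83.97050029 48.89939143]
 knob 2983 [-16.66661596 -10.99729373  -3.46308667] [16.98246443 10.99919939  5.97779896] [ 2.47888941  0.05012895 -0.96709446]
scene 2203
 z pct [23.1 24.2 26.4 36.2 52.6 72.5 76.8]
 top plane tilt deg x,y [-0.15221568 -0.15709216] z0 25.485181090057594 326
 skirt circle [-0.23507541 -0.18144472 84.88079589] 746 [-85.56836396 -92.62013017  45.12933631] [84.22637146  1.23044997 78.97915869]
t 19.4 pos [522.6 271.7 252.4] yaw [-1.7987e+02 -1.3000e-01  1.4986e+02] F [ 0.1  0.8 -3.6] gap 30.0 -> tool mm [-166.1 -248.4    2.6]
```

```bash
python3 - <<'E'
import numpy as np
P=np.load('top0.npz')['P']
q=P[(P[...,0]>.4)&(P[...,0]<.72)&(P[...,1]>-.15)&(P[...,1]<.38)&(P[...,2]>.15)]; print(len(q), q.min(0) if len(q) else '')
E
python3 -m inch '[{"fingers":1,"delta_pos":[-10,-15,0],"twist":0},{"fingers":1,"delta_pos":[-20,-30,0],"twist":0},{"fingers":1,"delta_pos":[-20,-30,0],"twist":0},{"fingers":1,"delta_pos":[-20,-30,0],"twist":0},{"fingers":1,"delta_pos":[-20,-30,0],"twist":0},{"fingers":1,"delta_pos":[-20,-30,0],"twist":0},{"fingers":1,"delta_pos":[-20,-30,0],"twist":0},{"fingers":1,"delta_pos":[-20,-30,0],"twist":0},{"fingers":1,"delta_pos":[-10,-15,0],"twist":0},{"fingers":1,"delta_pos":[-6,-8.4,0],"twist":0},{"fingers":1,"delta_pos":[0,0,0],"twist":0},{"fingers":1,"delta_pos":[0,0,0],"twist":0}]'
python3 -c "
from h import *
to(.5417,-.0265,.185)"
```

```text
224 [ 0.68717531 -0.03025605  0.15003409]
time: 20.9
ee_pos: [0.5423, -0.0253, 0.2541]
tcp_rot: [3.141, -0.0, 2.617]
wrist_force: [-0.4, 0.4, -3.7]
finger_gap: 0.0296
grasp_force: 59.9
t 20.9 pos [542.3 -25.3 254.1] yaw [ 1.7998e+02 -3.0000e-02  1.4992e+02] F [-0.4  0.4 -3.7] gap 29.6 -> tool mm [-0.1 -1.4 69.1]
```

```bash
cat > cz.py <<'E'
from h import *
import sys
s=get_state(); F=s['wrist_force']; print('t %.2f z %.4f'%(s['time'],s['ee_pos'][2]),np.round(s['ee_pos'][:2],4),'F',np.round(F,1),'M',np.round(s['moment'],2)); sys.exit(int(F[2]>float(sys.argv[1])))
E
python3 -m inch '[{"fingers":1,"delta_pos":[0,-0.8,15],"twist":0},{"fingers":1,"delta_pos":[0,0,20],"twist":0},{"fingers":1,"delta_pos":[0,0,13],"twist":0},{"fingers":1,"delta_pos":[0,0,5],"twist":0},{"fingers":1,"delta_pos":[0,0,0],"twist":0}]'>/dev/null; python3 cz.py 4 &&
python3 -m inch '[{"fingers":1,"delta_pos":[0,0,2],"twist":0},{"fingers":1,"delta_pos":[0,0,2],"twist":0}]'>/dev/null && python3 cz.py 4 &&
python3 -m inch '[{"fingers":1,"delta_pos":[0,0,2],"twist":0},{"fingers":1,"delta_pos":[0,0,2],"twist":0}]'>/dev/null && python3 cz.py 4 &&
python3 -m inch '[{"fingers":1,"delta_pos":[0,0,1.5],"twist":0},{"fingers":1,"delta_pos":[0,0,1.5],"twist":0}]'>/dev/null && python3 cz.py 4 &&
python3 -m inch '[{"fingers":1,"delta_pos":[0,0,1.5],"twist":0},{"fingers":1,"delta_pos":[0,0,1.5],"twist":0}]'>/dev/null && python3 cz.py 4
```

```text
t 21.52 z 0.2010 [ 0.542  -0.0268] F [ 0.2 -0.4 -2.2] M [-0.03 -0.01 -0.05]
t 21.77 z 0.1978 [ 0.5424 -0.027 ] F [-0.  -0.3 -2.8] M [ 0.03 -0.03  0.04]
t 22.02 z 0.1932 [ 0.5421 -0.027 ] F [-0.   0.8 -3.1] M [-0.    0.01  0.03]
t 22.27 z 0.1902 [ 0.542  -0.0269] F [ 0.2 -0.4 -3.2] M [ 0.   -0.02  0.01]
t 22.52 z 0.1872 [ 0.5421 -0.0269] F [ 1.   0.2 -3. ] M [-0.03 -0.02 -0.  ]
```

No contact with the collar so far. I'll continue to the seat, expected near z=0.185.

```bash
python3 -m inch '[{"fingers":1,"delta_pos":[0,0,1],"twist":0},{"fingers":1,"delta_pos":[0,0,0],"twist":0}]'>/dev/null && python3 cz.py 4 &&
python3 -m inch '[{"fingers":1,"delta_pos":[0,0,1],"twist":0},{"fingers":1,"delta_pos":[0,0,0],"twist":0}]'>/dev/null && python3 cz.py 4 &&
python3 -m inch '[{"fingers":1,"delta_pos":[0,0,1],"twist":0},{"fingers":1,"delta_pos":[0,0,0],"twist":0}]'>/dev/null && python3 cz.py 4 &&
python3 -m inch '[{"fingers":1,"delta_pos":[0,0,1],"twist":0},{"fingers":1,"delta_pos":[0,0,0],"twist":0}]'>/dev/null && python3 cz.py 4 &&
python3 -m inch '[{"fingers":1,"delta_pos":[0,0,1],"twist":0},{"fingers":1,"delta_pos":[0,0,0],"twist":0}]'>/dev/null && python3 cz.py 4 
python3 lid.py
```

```text
t 22.77 z 0.1861 [ 0.542  -0.0269] F [ 0.5 -0.6 -3.1] M [-0.03 -0.02  0.04]
t 23.02 z 0.1852 [ 0.5421 -0.0269] F [ 0.3 -0.7 -3.4] M [-0.06  0.08  0.04]
t 23.27 z 0.1850 [ 0.5421 -0.027 ] F [-4.5  0.5  3.9] M [0.07 0.59 0.02]
t 23.52 z 0.1849 [ 0.5421 -0.027 ] F [-8.3 -0.1 11.7] M [0.2  1.12 0.05]
wrist 42548
 z pct [24.7 25.2 25.9 26.5 32.  42.6 45.3]
 top plane tilt deg x,y [ 0.07582107 -0.05820897] z0 25.98205393885513 11726
 skirt circle [-0.4062602   0.11128168 84.47725402] 525 [-29.69930177 -83.93606902  45.00685956] [84.65729373 84.6318297  48.83559143]
 knob 2995 [-16.57658712 -10.97621594  -3.71478845] [17.01597965 10.99836512  5.9901764 ] [ 2.54282105  0.06908502 -1.03249819]
scene 3022
 z pct [22.6 23.8 25.9 34.2 49.4 74.3 78.2]
 top plane tilt deg x,y [0.19147366 0.05156255] z0 25.30292009760222 482
 skirt circle [-0.74127741  0.39437824 85.29629873] 902 [-87.49257626 -90.41735968  45.02529277] [85.93809537 19.92781112 78.94740184]
t 23.62 pos [542.1 -27.  185. ] yaw [-1.7999e+02  3.0000e-02  1.4987e+02] F [-7.5  1.4 10.9] gap 29.7 -> tool mm [  0.7   0.1 -65. ]
```

It seated at z=0.185 as predicted. I'll release, rise and verify.

```bash
python3 -m inch '[{"fingers":0.2,"delta_pos":[0,0,0],"twist":0},{"fingers":0,"delta_pos":[0,0,0],"twist":0},{"fingers":-0.2,"delta_pos":[0,0,0],"twist":0},{"fingers":-0.2,"delta_pos":[0,0,-15],"twist":0},{"fingers":-0.2,"delta_pos":[0,0,-40],"twist":0},{"fingers":-0.2,"delta_pos":[0,0,-40],"twist":0},{"fingers":-0.2,"delta_pos":[0,0,0],"twist":0},{"fingers":-0.2,"delta_pos":[0,0,0],"twist":0}]'
python3 - <<'E'
from h import *
from scipy.optimize import least_squares
for n in('wrist','scene'):
    im,P,T,K,D=snap(n); r=np.hypot(P[...,0]-.5418,P[...,1]+.0267)
    f=P[(r>.02)&(r<.045)&(abs(P[...,2]-.159)<.012)]; c=np.linalg.lstsq(np.c_[f[:,:2]-[.5418,-.0267],np.ones(len(f))],f[:,2],rcond=None)[0]
    print(n,len(f),'top z',c[2],'tilt',np.degrees(np.arctan(c[:2])))
    k=P[(r<.022)&(P[...,2]>.182)&(P[...,2]<.195)]; 
    if len(k): print(' knob',np.median(k,0),len(k))
    if n=='scene':
        for c0,nm in(((.4415,-.2465),'short'),):
            q=P[(np.hypot(P[...,0]-c0[0],P[...,1]-c0[1])<.015)&(P[...,2]>.078)]; print(nm,len(q),np.round(q.mean(0),4),q[:,2].max())
E
python3 cz.py 4
```

```text
time: 24.62
ee_pos: [0.5419, -0.0269, 0.2785]
tcp_rot: [3.142, 0.0, 2.616]
wrist_force: [-0.6, 1.1, -1.4]
finger_gap: 0.0512
grasp_force: 0.0
wrist 6639 top z 0.15890424467481806 tilt [0.05518787 0.01889873]
 knob [ 0.54137566 -0.0259933   0.1862459 ] 1382
scene 415 top z 0.1596398030441035 tilt [ 0.17958321 -0.03085498]
 knob [ 0.54023049 -0.03102533  0.18676084] 101
short 107 [ 0.4412 -0.2502  0.0883] 0.095132349906764
t 24.73 z 0.2772 [ 0.5414 -0.0268] F [0.1 0.7 0.2] M [-0.01  0.02  0.  ]
```

The bowl top is at z=0.159 (107+52 mm) and level, and the short tube is still in the rack. I'm handing in.

```bash
python3 -c "
from workcell import sign_off
print(sign_off())"
```

```text
the job is handed in; nothing more can be done
None
```

The long tube rests on its cushion about 60 mm down the bore opposite the loaded tube, and the lid is on, level and fully down on its seat. The short tube was left in the rack. I handed the job in at about 25 s; no verdict came back.

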